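Back the sample indexer up one notch

ROBOT

A 6-joint arm with a two-finger parallel gripper is mounted at the origin on the work surface. World frame = base frame: x ahead of the robot, y to its left, z up, the work surface at z = 0. Lengths are in m, angles in rad, forces in N, time in s.
With the tool pointing down it reaches from about 0.3 to 0.875 m from the base axis. Payload 6.4 kg.
Tool frame: the origin (TCP) lies between the finger pads; the fingertips stand 19 mm ahead of it and the grasp point (between the pads) is the TCP (ctrl.tips_ahead is the z of the fingertips in the tool frame, in m); z points along the fingers, y is the line along which they close (so a half turn about z gives the same grasp; the last joint's range is limited). The gripper opens to 85 mm and grips with 20 to 120 N. Pads are 22 mm wide; open, the fingers measure 114 mm over their backs; the gripper's body (76 mm by 85 mm) begins 54 mm behind the grasp point. The pads swing forward as they close: fully open they stand 13 mm farther back than shut.
Start: joints at [1.09, 0.181, 1.607, -0, 1.354, -0.206], TCP at [0.156, 0.553, 0.211] pointing down, gripper open.
Joint ranges: [-2.99, 2.99], [-0.89, 2.07], [0.3, 2.58], [-1.14, 4.28], [0, 2.63], [-3.12, 3.12]. Speed limits (rad/s): [2.57, 2.57, 3.01, 3.14, 3.14, 3.14].

INTERFACE

Orientations are given as a unit quaternion [w, x, y, z].
In Python, from bench import readout, vision, ctrl gives the robot as it stands.
- The arm moves only by the tool play_rows, never from a script. Its arguments are lists of equal length, an entry for each row: "xyz": the shift along the tool's x, y, z in mm, a list of three; "rot": the turn, a rotation vector about the tool's x, y, z in rad, a list of three; "grip": the opening, from 0 (shut) to 1 (fully open). In form: {"xyz": [[x, y, z], ...], "rot": [[rx, ry, rz], ...], "grip": [grip, ...]}. A call has exactly 10 rows; each row is the pose to reach, as a shift and turn from the pose commanded when the call began, along the tool's axes at that moment; what a row does not reach only later rows make up. A row lasts 1/8 s, in which the tool goes at most 62.5 mm and 10.7 degrees, less where a joint would pass 70% of its speed; a pose out of reach is approached as far as the arm can. A call with a gripper value outside its range is refused whole. The fingers move at their own pace and stop on an object; the grip force is fixed at half the most. Time passes only in rows, so rows that repeat a pose let the fingers close, or fill a call up. It gives the time, the measured TCP pose, the force, the opening and the grip force at its end, in the units of the state.
- readout.get_obs(): the state, without advancing time (a new reading comes with each control period).
- vision.camera(name): name is "scene" or "top"; returns a dict with "color" (400x640x3 uint8, red, green, blue), "depth" (400x640 float32, m along the optical axis (not along the pixel's ray), 0 where there is no reading), "camera_matrix" (3x3 intrinsics, pixels), "extrinsics" (4x4, takes a point from camera to world coordinates). Camera axes: x right, y down, z forward; pixel columns grow to the right and rows downward; lengths in m; the calibration is good to about 2 mm. A picture is of the moment at which its call begins.
- ctrl.hand_in(): hands the job in; it is judged then, once.
The state is a dict: "time_s": time; "q": joint angles; "dq": joint speeds; "joint_efforts": joint torques, N m; "eef_pos": TCP position; "eef_rot": TCP orientation; "wrist_force": force on the tool from outside, world axes, zero at the start; "torque": the same for the moment, N m; "opening": opening from 0.0 (shut) to 1.0 (fully open); "grasp_force": force on a finger pad.
Only numpy, scipy, OpenCV 4.12 (cv2) and the standard library are available. Lean on these libraries where they do the work, as an engineer would, in place of code of your own. Each camera call takes 0.05 s, during which the arm holds its last target. There are 200 camera calls.

TASK

The sample turntable has been indexed one station too far. With a fingertip, lift its ratchet pawl by the bar and fold it right back until it stays open, push the turntable exactly one notch backward (counterclockwise seen from above, the way the pawl blocks), then tip the pawl over again so that it drops fully home between the teeth. The vials must stay standing in their wells, the other loose things must be left where they are, and the turntable must never go forward or beyond that one notch.

Things in the scene. Friction and masses are not known exactly. Their poses are not given: they have to be found in the camera images.
- indexer: Fixed base of the indexer, white round foot 210 mm across; origin on the table at the turntable's axis, z up. At its -y side stands the pawl: hinge line along the base's x, 165 mm from the axis, 85 mm up, between aluminium cheeks 90 mm high that reach 177 mm from the axis. A read head 120 mm high stands 30 degrees counterclockwise from its +x, 133 mm or more from the axis.
- turntable (a joint): Angle (rad) of the turntable, a 260 mm aluminium disc, top face 52 mm up. Grows backward = counterclockwise from above. Starts within 0.03 of 0; one notch (1/12 turn) back is 0.5236. 12 saw teeth 14 mm high on its rim, steep faces counterclockwise, floors 32 mm wide for the pawl's 14 mm nose (play 0.075 rad each way). Friction holds it where left (2 N at a spoke); no stop while the pawl is up.
- pawl (a joint): Angle (rad) of the steel pawl about its level hinge. 0: down, nose between two teeth, the turntable blocked backward. 1.12: folded back, outward, against its stop. It turns freely and falls by its weight: below about 0.8 inward to 0, above that outward to 1.12, where it stays. The nose is clear of the teeth above 0.3. About 1 N at the bar moves it.
- pawl_bar (a point): Centre of the pawl's level round bar, 14 mm thick, 50 mm long, parallel to the hinge, 48 mm from it. Pawl down: 147 mm from the turntable's axis, 130 mm up, free on the side towards the axis; pushed outward it lifts the nose, and falls over once 184 mm from the axis. Folded back: 198 mm from the axis, 121 mm up; pushed inward from outside it brings the pawl back.
- hub_top (a point): Top centre of the turntable's hub (34 mm thick), on the turntable's axis, 152 mm above the table.
- spoke0 (a point): Point on the middle line of spoke 0 of the turntable, 65 mm from the axis and 140 mm above the table. One of four alike level steel rods, 12 mm thick, from the hub to an 18 mm black ball 76 mm from the axis; pushed sideways it turns the table. Spoke 0 starts 45 degrees counterclockwise from the base's +x; 1, 2 and 3 follow counterclockwise every 90 degrees.
- spoke1 (a point): Point on the middle line of spoke 1 of the turntable, 65 mm from the axis and 140 mm above the table. One of four alike level steel rods, 12 mm thick, from the hub to an 18 mm black ball 76 mm from the axis; pushed sideways it turns the table.
- spoke2 (a point): Point on the middle line of spoke 2 of the turntable, 65 mm from the axis and 140 mm above the table. One of four alike level steel rods, 12 mm thick, from the hub to an 18 mm black ball 76 mm from the axis; pushed sideways it turns the table.
- spoke3 (a point): Point on the middle line of spoke 3 of the turntable, 65 mm from the axis and 140 mm above the table. One of four alike level steel rods, 12 mm thick, from the hub to an 18 mm black ball 76 mm from the axis; pushed sideways it turns the table.
- vial0: Loose capped glass vial, 26 mm thick and 55 mm tall, standing in a 10 mm deep well of the turntable, 78 mm from the axis; its top is 107 mm above the table. Origin at the centre of its underside.
- vial1: Loose capped glass vial, 26 mm thick and 55 mm tall, standing in a 10 mm deep well of the turntable, 78 mm from the axis; its top is 107 mm above the table. Origin at the centre of its underside.
- vial2: Loose capped glass vial, 26 mm thick and 55 mm tall, standing in a 10 mm deep well of the turntable, 78 mm from the axis; its top is 107 mm above the table. Origin at the centre of its underside.
- vial3: Loose capped glass vial, 26 mm thick and 55 mm tall, standing in a 10 mm deep well of the turntable, 78 mm from the axis; its top is 107 mm above the table. Origin at the centre of its underside.
- vial4: Loose capped glass vial, 26 mm thick and 55 mm tall, standing in a 10 mm deep well of the turntable, 78 mm from the axis; its top is 107 mm above the table. Origin at the centre of its underside.
- spare_vial: Bystander: the same kind of vial standing on the table by the pawl. Origin under its centre.
- stopper: Bystander: rubber stopper, 34 mm thick and 26 mm high, on the table by the pawl. Origin under its centre.
- beaker: Bystander: glass beaker, 72 mm wide, 95 mm tall. Origin under its centre.
- reagent: Bystander: white bottle, 68 mm thick, 130 mm tall. Origin under its centre.
- dish: Bystander: white bowl, 90 mm wide, 40 mm tall. Origin under its centre.
- screwdriver: Bystander: screwdriver lying on the table.

How it is judged:
By the outcome, as a careful person would: the job done as asked, in the order asked, and still so for the second after the job is handed in, with the robot touching nothing.
It also fails if it takes over 54 s, if anything falls off the work surface, if the arm or the gripper's body presses on something with over 40 N, if the wrist force passes 120 N, or if a joint passes its speed limit or range.

## Working session

There is one attempt and no reset: what is moved stays moved. The work goes in short steps, Python scripts to look and compute and a tool call to move; the robot and the scene stay as the last step left them, time stands still between calls to the robot, and variables do not carry over. Pictures are saved under pics/ and viewed, at most 10 in all, crops included, and the job is handed in when it is done.

Besides the shell and the picture viewer there is one more tool, called after "Emit:" as name(argument=value, ...) on one line, values as JSON. play_rows: Moves the arm, as the interface text tells. Its arguments: {"type":"object","properties":{"xyz":{"type":"array","items":{"type":"array","items":{"type":"number"}}},"rot":{"type":"array","items":{"type":"array","items":{"type":"number"}}},"grip":{"type":"array","items":{"type":"number"}}},"required":["xyz","rot","grip"]}

```bash
mkdir -p pics
cat > h.py <<'E'
import numpy as np, cv2
from bench import readout, vision, ctrl
def snap(n,f):
    c=vision.camera(n); cv2.imwrite(f'pics/{f}.png',c['color'][...,::-1]); np.savez(f'pics/{f}.npz',**c); return c
def cloud(c):
    K=c['camera_matrix'];d=c['depth'];v,u=np.mgrid[:400,:640]
    p=np.stack([(u-K[0,2])/K[0,0]*d,(v-K[1,2])/K[1,1]*d,d],-1)
    T=c['extrinsics']; return p@T[:3,:3].T+T[:3,3]
E
python3 - <<'E'
from h import *
for n in('scene','top'):
    c=snap(n,n+'0'); print(n,c['extrinsics'].round(3).tolist(),c['camera_matrix'].tolist())
o=readout.get_obs();print(o)
E
```

```text
scene [[0.617, 0.649, -0.445, 1.116], [0.787, -0.515, 0.34, -0.437], [-0.008, -0.56, -0.829, 1.222], [0.0, 0.0, 0.0, 1.0]] [[430.53759233262684, 0.0, 323.872565274774], [0.0, 430.53759233262684, 201.2023432268661], [0.0, 0.0, 1.0]]
top [[0.052, -0.978, 0.2, 0.313], [-0.999, -0.05, 0.012, 0.001], [-0.002, -0.2, -0.98, 1.171], [0.0, 0.0, 0.0, 1.0]] [[383.0362106895629, 0.0, 320.39532436181855], [0.0, 383.0362106895629, 200.9472620002068], [0.0, 0.0, 1.0]]
{'time_s': 0.1, 'q': array([ 1.08971296e+00,  1.81497299e-01,  1.60790512e+00,  8.89179098e-07,
        1.35382777e+00, -2.06302574e-01]), 'dq': array([-2.46846798e-04, -1.96970188e-03, -2.48938866e-03, -9.64044988e-05,
       -2.30669105e-03, -2.61054526e-04]), 'joint_efforts': array([ 7.44212539e-04, -4.45872867e+01, -3.52243245e+01, -8.86796556e-05,
        4.08734384e-03, -2.71199519e-05]), 'eef_pos': array([0.15574769, 0.55294504, 0.2098585 ]), 'eef_rot': array([-2.76305987e-04,  1.36958622e-01,  9.90576431e-01, -7.70737457e-04]), 'wrist_force': array([ 0.60177114, -0.17290431,  0.29807418]), 'torque': array([ 0.0080718 ,  0.04728244, -0.03263136]), 'grasp_force': 0.0, 'opening': 0.999481295285351}
```

View pics/scene0.png

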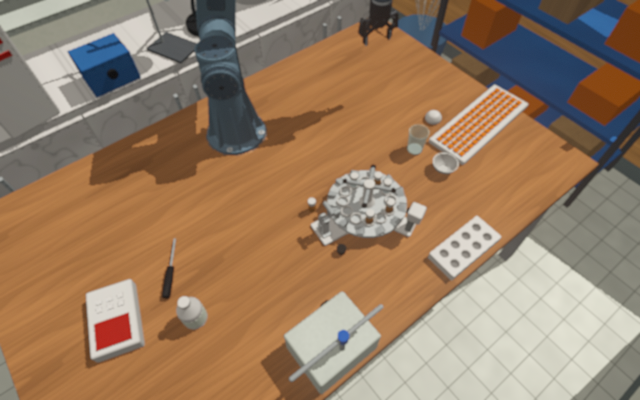

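View pics/top0.png

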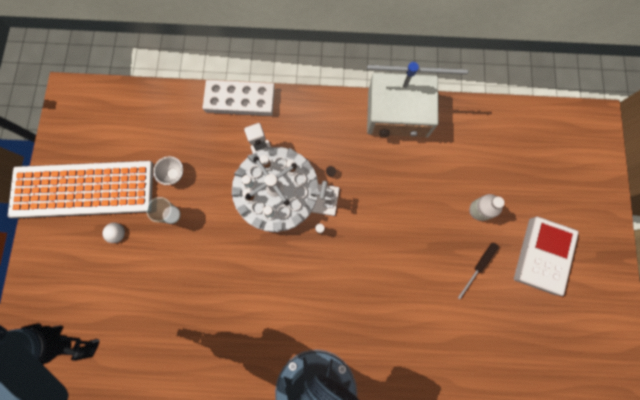

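The indexer is centred at about (275,188) in the top view, with the pawl at about (325,198) and the read head at about (257,135). In the scene view the indexer is at about (367,205). The spare vial is at (320,229) and the stopper at (331,171), both in the top view.

Run:
```python
from h import *
ims=[]
for n,(u,v,w,h) in (('top0',(225,115,130,125)),('scene0',(295,155,140,100))):
    c=dict(np.load(f'pics/{n}.npz')); P=cloud(c)
    ims.append(cv2.resize(c['color'][v:v+h,u:u+w,::-1],(w*6 if 0 else 780,int(h*780/w)),interpolation=cv2.INTER_CUBIC)[:600])
    Q=P[v:v+h,u:u+w].reshape(-1,3)
    for z in (.152,.14):pass
    m=(abs(Q[:,2]-.152)<.004); print(n,'hub cand',np.median(Q[m],0).round(3),m.sum(), Q[m].round(3).tolist()[:25])
    m=(abs(Q[:,2]-.120)<.004); print('readhead/bar',Q[m].round(3).tolist()[:40])
    m=(abs(Q[:,2]-.130)<.0).sum()
    # disc circle: foot/disc z~.052-.066
    m=(abs(Q[:,2]-.060)<.012); (x,y),r=cv2.minEnclosingCircle(Q[m][:,:2].astype(np.float32)); print('circle',x,y,r)
cv2.imwrite('pics/ct.png',ims[0]);cv2.imwrite('pics/cs.png',ims[1])
```

```text
top0 hub cand [0.573 0.154 0.151] 192 [[0.639, 0.202, 0.15], [0.64, 0.2, 0.15], [0.64, 0.197, 0.149], [0.637, 0.202, 0.149], [0.636, 0.199, 0.151], [0.637, 0.197, 0.149], [0.637, 0.194, 0.148], [0.634, 0.202, 0.148], [0.634, 0.199, 0.15], [0.631, 0.205, 0.148], [0.63, 0.201, 0.151], [0.631, 0.199, 0.149], [0.625, 0.19, 0.151], [0.623, 0.187, 0.149], [0.62, 0.19, 0.148], [0.625, 0.098, 0.149], [0.625, 0.095, 0.149], [0.624, 0.092, 0.151], [0.625, 0.09, 0.151], [0.617, 0.192, 0.148], [0.617, 0.187, 0.149], [0.622, 0.098, 0.149], [0.621, 0.095, 0.151], [0.622, 0.092, 0.15], [0.619, 0.092, 0.15]]
readhead/bar [[0.75, 0.214, 0.12], [0.75, 0.211, 0.12], [0.75, 0.208, 0.119], [0.75, 0.205, 0.121], [0.747, 0.223, 0.119], [0.746, 0.219, 0.121], [0.746, 0.216, 0.122], [0.747, 0.214, 0.119], [0.746, 0.21, 0.122], [0.747, 0.208, 0.12], [0.748, 0.205, 0.119], [0.747, 0.202, 0.121], [0.744, 0.229, 0.118], [0.744, 0.226, 0.118], [0.742, 0.222, 0.122], [0.743, 0.219, 0.12], [0.744, 0.217, 0.118], [0.744, 0.214, 0.119], [0.744, 0.211, 0.119], [0.744, 0.208, 0.119], [0.743, 0.204, 0.123], [0.744, 0.20
[... 1364 characters left out ...]
118], [0.703, 0.229, 0.121], [0.703, 0.233, 0.117], [0.7, 0.223, 0.118], [0.702, 0.225, 0.118], [0.706, 0.225, 0.122], [0.708, 0.228, 0.122], [0.708, 0.232, 0.119], [0.71, 0.235, 0.119], [0.711, 0.238, 0.117], [0.703, 0.22, 0.119], [0.706, 0.226, 0.117], [0.711, 0.229, 0.12], [0.713, 0.232, 0.119], [0.715, 0.233, 0.12], [0.717, 0.236, 0.119], [0.705, 0.213, 0.121], [0.706, 0.218, 0.118], [0.712, 0.224, 0.12], [0.714, 0.225, 0.121], [0.715, 0.23, 0.118], [0.718, 0.23, 0.121], [0.72, 0.233, 0.12], [0.721, 0.237, 0.118], [0.723, 0.239, 0.119], [0.725, 0.24, 0.12], [0.727, 0.243, 0.119], [0.707, 0.212, 0.12], [0.71, 0.217, 0.119]]
circle 0.5899755358695984 0.10951836407184601 0.17349125444889069
```

View pics/ct.png

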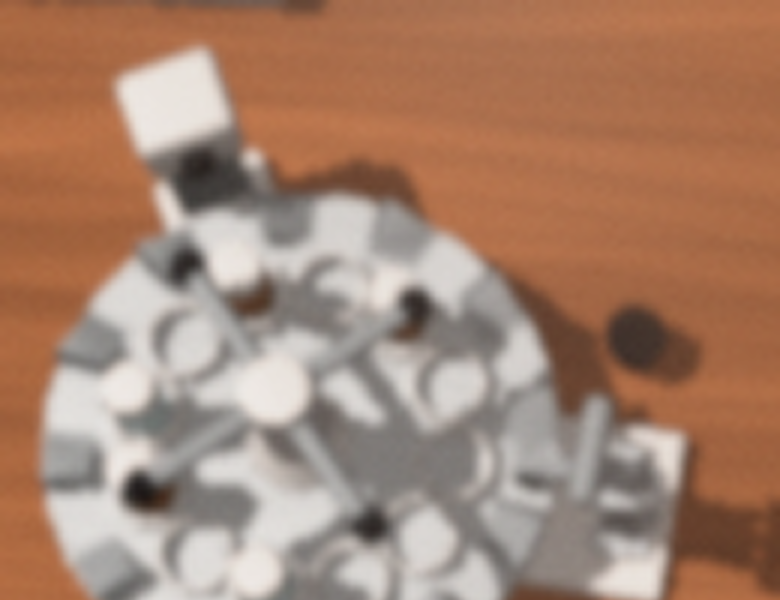

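View pics/cs.png

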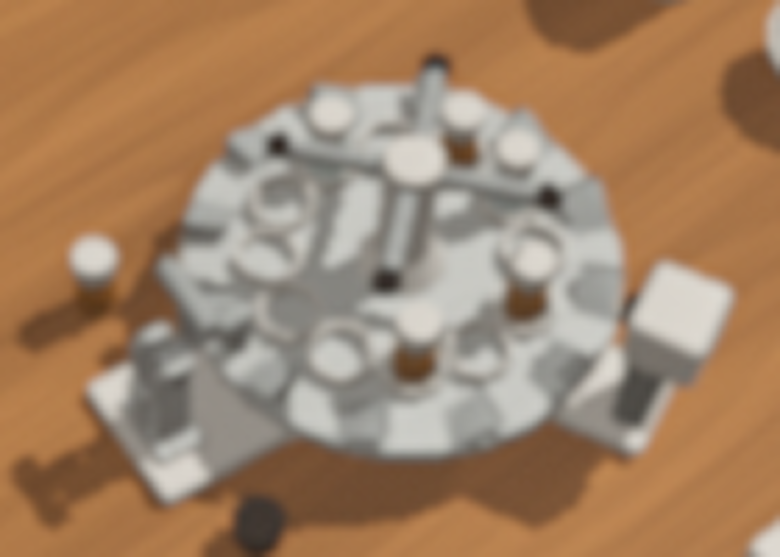

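In the top crop (6x) the hub top is at (275,390) and the balls are at (187,263), (413,308), (370,523) and (145,490). The bar runs from (598,400) to (582,495). In the scene crop (5.57x) the hub is at (415,160), the balls at (278,145), (433,65), (548,197) and (386,280), and the bar from (170,265) to (225,345).

```bash
cat >> h.py <<'E'
def ray(c,u,v,z):
    T=c['extrinsics'];K=c['camera_matrix'];d=T[:3,:3]@np.array([(u-K[0,2])/K[0,0],(v-K[1,2])/K[1,1],1]);o=T[:3,3]
    return (o+d*(z-o[2])/d[2])
E
python3 - <<'E'
from h import *
C={n:dict(np.load(f'pics/{n}0.npz')) for n in('top','scene')}
pts={'top':(225,115,6,dict(hub=(275,390,.152),b1=(187,263,.141),b2=(413,308,.141),b3=(370,523,.141),b4=(145,490,.141),bar1=(598,400,.133),bar2=(582,495,.133),head=(175,105,.12),spare=(225+(320-225)*0,0,.05),stop=(637,338,.026))),
'scene':(295,155,780/140,dict(hub=(415,160,.152),b1=(433,65,.141),b2=(548,197,.141),b3=(386,280,.141),b4=(278,145,.141),bar1=(170,265,.133),bar2=(225,345,.133),spare=(95,250,.055),stop=(260,520,.026),head=(683,305,.12)))}
for n,(u0,v0,s,D) in pts.items():
    R={k:ray(C[n],u0+a/s,v0+b/s,z) for k,(a,b,z) in D.items()}
    h=R['hub']; ctr=np.mean([R[f'b{i}'] for i in(1,2,3,4)],0)
    print(n,'hub',h.round(4),'ballmean',ctr.round(4))
    for k,p in R.items():
        d=(p-ctr)[:2]; print(k,p.round(3),'r',np.linalg.norm(d).round(4),'ang',np.degrees(np.arctan2(d[1],d[0])).round(1))
    b=(R['bar1']+R['bar2'])/2; d=(b-ctr)[:2]; e=R['bar1']-R['bar2']; print('bar',b.round(4),np.linalg.norm(d),np.degrees(np.arctan2(d[1],d[0])),'dir',np.degrees(np.arctan2(e[1],e[0])),np.linalg.norm(e))
c=C['top'];P=cloud(c);q=P[215:245,300:340].reshape(-1,3);q=q[(q[:,2]>.035)&(q[:,2]<.07)];print('spare',q.mean(0),len(q))
E
```

```text
top hub [0.5722 0.1526 0.152 ] ballmean [0.5728 0.1523 0.141 ]
hub [0.572 0.153 0.152] r 0.0006 ang 154.3
b1 [0.634 0.2   0.141] r 0.0778 ang 38.0
b2 [0.618 0.093 0.141] r 0.0744 ang -52.9
b3 [0.515 0.106 0.141] r 0.0744 ang -141.4
b4 [0.525 0.21  0.141] r 0.0752 ang 129.7
bar1 [0.58  0.005 0.133] r 0.1477 ang -87.2
bar2 [0.534 0.01  0.133] r 0.1475 ang -105.1
head [0.72  0.217 0.12 ] r 0.1608 ang 23.7
spare [0.806 0.21  0.05 ] r 0.2407 ang 13.9
stop [ 0.642 -0.013  0.026] r 0.1793 ang -67.5
bar [0.5571 0.0073 0.133 ] 0.14583023066384815 -96.14302131205329 dir -6.434480921797138 0.04586081860050825
scene hub [0.5783 0.1531 0.152 ] ballmean [0.5766 0.1529 0.141 ]
hub [0.578 0.153 0.152] r 0.0017 ang 7.6
b1 [0.528 0.212 0.141] r 0.0764 ang 129.1
b2 [0.637 0.2   0.141] r 0.0768 ang 37.7
b3 [0.623 0.094 0.141] r 0.0755 ang -51.7
b4 [0.517 0.106 0.141] r 0.0757 ang -141.7
bar1 [0.539 0.011 0.133] r 0.1463 ang -104.9
bar2 [0.598 0.003 0.133] r 0.1517 ang -82.0
spare [0.462 0.016 0.055] r 0.1789 ang -129.9
stop [ 0.649 -0.011  0.026] r 0.1794 ang -66.3
head [0.727 0.22  0.12 ] r 0.1645 ang 24.1
bar [0.5684 0.0071 0.133 ] 0.1460239899763675 -93.2098931182381 dir 171.4675579614989 0.059378017354518045
spare [0.47206224 0.03423414 0.05563106] 97
```

Both views agree: the axis is at (0.5745, 0.1525) and the base yaw is about -6.4°. The spokes sit at about 38.4° + k·90°, and the radii come out as given (76 and 147 mm). I'll approach the gap between the hub and the bar with the fingers shut.

```bash
cat >> h.py <<'E'
from scipy.spatial.transform import Rotation as Ro
A=np.array([.5745,.1525]);YAW=np.radians(-6.4)
def pol(r,deg): a=np.radians(deg); return A+r*np.array([np.cos(a),np.sin(a)])
def go(targets,cur=None):
    # targets: list of (x,y,z,tool-y angle deg); shifts in current tool frame
    o=readout.get_obs(); R=Ro.from_quat(np.roll(o['eef_rot'],-1)); p=o['eef_pos']
    for x,y,z,a in targets:
        a=np.radians(a); Y=np.array([np.cos(a),np.sin(a),0]);Z=np.array([0,0,-1.]);X=np.cross(Y,Z)
        G=Ro.from_matrix(np.stack([X,Y,Z],1)); print((1000*R.inv().apply(np.array([x,y,z])-p)).round(1).tolist(),(R.inv()*G).as_rotvec().round(3).tolist())
E
python3 - <<'E'
from h import *
p=pol(.105,-96.4); go([(*p,.21,83.6),(*p,.137,83.6)])
E
```

```text
[-528.7, -375.4, 0.3] [-0.002, -0.0, -0.163]
[-528.8, -375.3, 73.3] [-0.002, -0.0, -0.163]
```

Emit:
play_rows(xyz=[[-53,-38,0],[-106,-75,0],[-159,-113,0],[-212,-150,0],[-264,-188,0],[-317,-225,0],[-370,-263,0],[-423,-300,0],[-476,-338,0],[-529,-375,0]], rot=[[0,0,0],[0,0,-0.05],[0,0,-0.1],[0,0,-0.163],[0,0,-0.163],[0,0,-0.163],[0,0,-0.163],[0,0,-0.163],[0,0,-0.163],[0,0,-0.163]], grip=[0,0,0,0,0,0,0,0,0,0])

```text
time_s: 1.35
eef_pos: [0.5494, 0.0653, 0.2104]
eef_rot: [-0.0, 0.056, 0.998, 0.0]
wrist_force: [0.6, 1.1, 0.2]
opening: -0.002
grasp_force: 0.0
```

Run:
```python
from h import *
o=readout.get_obs();print(o['eef_pos'],o['opening'],o['wrist_force'])
p=pol(.105,-96.4); go([(*p,.21,83.6),(*p,.137,83.6),(*pol(.185,-96.4),.137,83.6)])
```

```text
[0.54942061 0.06533177 0.21042393] -0.001692801121297953 [0.63263438 1.08650494 0.23088159]
[-15.2, -15.6, 0.4] [0.0, -0.0, -0.0]
[-15.2, -15.6, 73.4] [0.0, -0.0, -0.0]
[-15.3, -95.6, 73.4] [0.0, -0.0, -0.0]
```

Emit:
play_rows(xyz=[[-5,-5,0],[-10,-10,0],[-15,-15,0],[-15,-15,0],[-15,-15,0],[-15,-15,0],[-15,-15,0],[-15,-15,0],[-15,-15,0],[-15,-15,0]], rot=[[0,0,0],[0,0,0],[0,0,0],[0,0,0],[0,0,0],[0,0,0],[0,0,0],[0,0,0],[0,0,0],[0,0,0]], grip=[0,0,0,0,0,0,0,0,0,0])

```text
time_s: 2.6
eef_pos: [0.5618, 0.0505, 0.2107]
eef_rot: [-0.0, 0.056, 0.998, -0.0]
wrist_force: [0.4, -0.3, -0.6]
opening: 0.0
grasp_force: 0.0
```

Run:
```python
from h import *
go([(*pol(.105,-96.4),.137,83.6),(*pol(.165,-96.4),.137,83.6)])
im=[]
for n,(u,v,w,h) in (('top',(235,130,120,90)),('scene',(285,130,120,90))):
    c=snap(n,n+'1'); im.append(cv2.resize(c['color'][v:v+h,u:u+w,::-1],(400,300),interpolation=cv2.INTER_CUBIC))
cv2.imwrite('pics/m1.png',np.hstack(im))
```

```text
[-1.2, -2.2, 73.7] [-0.0, -0.0, -0.0]
[-1.2, -62.2, 73.7] [-0.0, -0.0, -0.0]
```

View pics/m1.png

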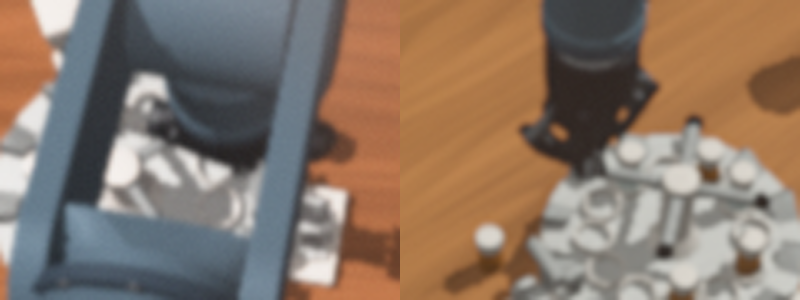

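The gripper is over the gap with its tips above the disc between spokes 2 and 3. In the left half the pawl base is seen at (325,230), and in the right half the tips are at about (590,172). Next I'll descend and push outward.

Emit:
play_rows(xyz=[[-1,-2,25],[-1,-2,50],[-1,-2,73],[-1,-2,74],[-1,-10,74],[-1,-20,74],[-1,-30,74],[-1,-40,74],[-1,-50,74],[-1,-60,74]], rot=[[0,0,0],[0,0,0],[0,0,0],[0,0,0],[0,0,0],[0,0,0],[0,0,0],[0,0,0],[0,0,0],[0,0,0]], grip=[0,0,0,0,0,0,0,0,0,0])

```text
time_s: 3.95
eef_pos: [0.556, -0.01, 0.1367]
eef_rot: [0.0, 0.056, 0.998, -0.0]
wrist_force: [-0.3, -0.8, 1.2]
opening: 0.003
grasp_force: 0.0
```

Emit:
play_rows(xyz=[[0,-2,0],[0,-4,0],[0,-6,0],[0,-8,0],[0,-10,0],[0,-12,0],[0,-12,0],[0,-12,0],[0,-12,0],[0,-12,0]], rot=[[0,0,0],[0,0,0],[0,0,0],[0,0,0],[0,0,0],[0,0,0],[0,0,0],[0,0,0],[0,0,0],[0,0,0]], grip=[0,0,0,0,0,0,0,0,0,0])

```text
time_s: 5.2
eef_pos: [0.5548, -0.0211, 0.1367]
eef_rot: [-0.0, 0.056, 0.998, 0.0]
wrist_force: [0.9, -0.5, 0.1]
opening: 0.002
grasp_force: 0.0
```

Run:
```python
from h import *
o=readout.get_obs();d=o['eef_pos'][:2]-A;print(np.hypot(*d),np.degrees(np.arctan2(d[1],d[0])))
c=snap('scene','scene2');P=cloud(c)
q=P.reshape(-1,3);ex=np.array([np.cos(YAW),np.sin(YAW)]);ey=np.array([-ex[1],ex[0]])
b=np.c_[(q[:,:2]-A)@ex,(q[:,:2]-A)@ey,q[:,2]]
m=(abs(b[:,0])<.03)&(b[:,1]<-.14)&(b[:,1]>-.23)&(b[:,2]>.1)&(b[:,2]<.14);print((1000*b[m]).round().astype(int).tolist()[:60])
im=c['color'][150:250,285:435,::-1];cv2.imwrite('pics/s2.png',cv2.resize(im,(750,500),interpolation=cv2.INTER_CUBIC))
```

```text
0.1746699602439509 -96.47876706021991
[[-20, -146, 137], [-22, -141, 131], [-18, -147, 135], [-17, -144, 134], [-16, -141, 133], [-17, -148, 132], [-11, -147, 138], [-11, -144, 136], [-12, -150, 134], [-8, -150, 139], [-9, -145, 133], [-5, -144, 138], [-9, -152, 134], [-6, -150, 136], [-3, -149, 140], [-3, -145, 136], [-3, -142, 133], [-7, -154, 132], [-7, -150, 129], [-2, -150, 136], [-2, -146, 133], [1, -144, 135], [3, -142, 136], [-2, -153, 133], [-1, -150, 132], [3, -150, 137], [4, -146, 135], [7, -145, 137], [0, -154, 130], [1, -152, 131], [7, -152, 137], [6, -148, 133], [8, -145, 134], [10, -143, 135], [-5, -151, 116], [3, -153, 127], [9, -153, 136], [12, -151, 138], [11, -147, 134], [14, -145, 136], [15, -142, 135], [-4, -152, 113], [0, -151, 116], [10, -154, 132], [13, -152, 135], [14, -149, 134], [16, -147, 135], [18, -144, 134], [19, -141, 134], [-5, -151, 105], [2, -152, 115], [5, -150, 117], [15, -153, 133], [17, -151, 134], [17, -148, 132], [21, -146, 135], [21, -143, 133], [-3, -153, 103], [3, -153, 111], [5, -150, 112]]
```

View pics/s2.png

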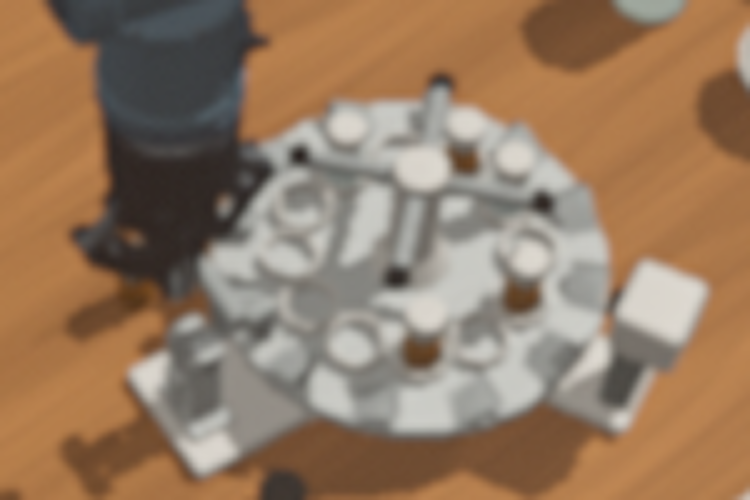

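The bar is still at 147 mm (pawl down), and in this view the shut fingertips at (180,290) are to the left of it. I'll check where the fingers really are.

Run:
```python
from h import *
c=dict(np.load('pics/scene2.npz'));P=cloud(c)
ex=np.array([np.cos(YAW),np.sin(YAW)]);ey=np.array([-ex[1],ex[0]])
u,v=285+180/5,150+290/5
for z in(.118,.15,.2): p=ray(c,u,v,z);print(z,p,(p[:2]-A)@ex,(p[:2]-A)@ey)
for vv in range(200,214,2):
  print(vv,[(int(x),(1000*P[vv,x]).round().astype(int).tolist(),c['color'][vv,x].tolist()) for x in range(313,330,4)])
t=vision.camera('top');Q=cloud(t).reshape(-1,3)
# dark finger points below z .2
b=np.c_[(Q[:,:2]-A)@ex,(Q[:,:2]-A)@ey,Q[:,2]];col=t['color'].reshape(-1,3)
m=(abs(b[:,0])<.15)&(b[:,1]<-.1)&(b[:,1]>-.3)&(b[:,2]>.1)&(b[:,2]<.3)&(col.max(1)<70)
print(m.sum(),(1000*b[m]).round().astype(int).tolist()[::max(1,m.sum()//30)])
o=readout.get_obs();print(o['eef_pos'],o['eef_rot'],ctrl.tips_ahead)
```

```text
0.118 [ 0.53824948 -0.00556674  0.118     ] -0.01840507157454271 -0.16112246471240466
0.15 [ 0.55500619 -0.01806325  0.15      ] -0.0003598175868260642 -0.17167324025535546
0.2 [ 0.58118855 -0.03758904  0.2       ] 0.027835891768981075 -0.18815882704121614
200 [(313, [552, -43, 211], [52, 44, 39]), (317, [568, -41, 229], [50, 41, 36]), (321, [563, -24, 207], [52, 43, 39]), (325, [566, -12, 200], [86, 78, 70]), (329, [496, 59, 54], [189, 188, 183])]
202 [(313, [560, -49, 216], [49, 40, 36]), (317, [563, -38, 210], [49, 40, 35]), (321, [562, -23, 195], [60, 54, 51]), (325, [538, 10, 137], [138, 137, 132]), (329, [500, 56, 50], [194, 193, 188])]
204 [(313, [562, -51, 210], [51, 42, 36]), (317, [565, -40, 204], [49, 39, 36]), (321, [565, -25, 190], [70, 66, 62]), (325, [542, 7, 132], [135, 135, 131]), (329, [507, 50, 52], [173, 173, 168])]
206 [(313, [564, -53, 203], [87, 59, 37]), (317, [559, -35, 182], [56, 44, 38]), (321, [565, -26, 180], [76, 73, 71]), (325, [548, 2, 134], [113, 110, 104]), (329, [555, 12, 133], [162, 163, 158])]
208 [(313, [474, 10, 26], [101, 63, 28]), (317, [561, 
[... 565 characters left out ...]
247], [-5, -133, 246], [-17, -142, 297], [-11, -124, 250], [-8, -133, 247], [-11, -141, 261], [-13, -121, 247], [-11, -129, 245], [-5, -140, 229], [-2, -216, 265], [-12, -131, 242], [-8, -138, 230], [-14, -211, 298], [-12, -136, 232], [-9, -143, 225], [-8, -215, 269], [-13, -139, 227], [-10, -146, 222], [-11, -213, 268], [-14, -144, 226], [-21, -207, 293], [-7, -216, 243], [-33, -157, 300], [-8, -212, 234], [-26, -204, 291], [-10, -213, 232], [-11, -203, 221], [-12, -210, 231], [-38, -169, 299], [-33, -195, 294], [-13, -204, 217], [-13, -211, 224], [-38, -172, 289], [-39, -179, 298]]
[ 0.5547846  -0.02104811  0.13667664] [-8.41861750e-06  5.58408974e-02  9.98439680e-01  1.20418555e-05] 0.019
```

Run:
```python
from h import *
c=dict(np.load('pics/scene2.npz'));P=cloud(c)
ex=np.array([np.cos(YAW),np.sin(YAW)]);ey=np.array([-ex[1],ex[0]])
T=np.linalg.inv(c['extrinsics']);K=c['camera_matrix']
def pr(b): w=np.r_[A+b[0]*ex+b[1]*ey,b[2]];q=K@(T[:3,:3]@w+T[:3,3]);return (q[:2]/q[2]).round(1)
for n,b in dict(tip=(0,-.175,.118),tcp=(0,-.175,.137),t16=(0,-.175,.16),t20=(0,-.175,.2),bar=(0,-.147,.137),folded=(0,-.198,.128),cheek=(0,-.170,.09)).items():print(n,pr(b))
for vv in range(210,238,3):
  r=[]
  for x in range(318,340,4):
    p=P[vv,x];r.append((x,round(1e3*float((p[:2]-A)@ex)),round(1e3*float((p[:2]-A)@ey)),round(1e3*float(p[2]))))
  print(vv,r)
```

```text
tip [320.3 214.3]
tcp [320.2 211. ]
t16 [320.1 206.7]
t20 [319.8 199.1]
bar [328.1 206.8]
folded [313.7 216. ]
cheek [321.8 218.5]
210 [(318, -84, -135, -1), (322, -75, -124, 3), (326, -5, -151, 116), (330, 11, -147, 134), (334, -20, -112, 64), (338, 0, -110, 89)]
213 [(318, -72, -142, 2), (322, -66, -130, 0), (326, -3, -153, 103), (330, 19, -152, 133), (334, 25, -142, 132), (338, 7, -115, 84)]
216 [(318, -14, -175, 89), (322, -10, -163, 86), (326, 0, -155, 92), (330, 4, -143, 87), (334, -4, -122, 59), (338, 8, -115, 69)]
219 [(318, -10, -178, 80), (322, 604, -525, 1222), (326, 4, -157, 82), (330, -27, -122, 8), (334, 3, -126, 53), (338, 6, -113, 46)]
222 [(318, -10, -178, 63), (322, 10, -175, 88), (326, 17, -165, 88), (330, -15, -130, 13), (334, 7, -129, 43), (338, 20, -122, 55)]
225 [(318, 1, -185, 65), (322, 13, -177, 75), (326, 18, -166, 72), (330, -5, -136, 14), (334, 1, -125, 13), (338, 25, -126, 48)]
228 [(318, -3, -183, 39), (322, 13, -178, 58), (326, 16, -165, 51), (330, 3, -142, 12), (334, 10, -131, 12), (338, 17, -120, 11)]
231 [(318, -2, -184, 23), (322, 13, -178, 40), (326, 16, -165, 32), (330, 12, -147, 11), (334, 22, -138, 16), (338, 28, -127, 15)]
234 [(318, 1, -186, 10), (322, 12, -177, 18), (326, 20, -167, 20), (330, 24, -155, 16), (334, 29, -142, 10), (338, 36, -132, 11)]
237 [(318, 8, -191, 6), (322, 19, -182, 14), (326, 25, -170, 11), (330, 33, -160, 13), (334, 39, -149, 12), (338, 44, -137, 10)]
```

The visible finger ends at about v=209 on its axis, which puts the tip near z≈0.145. That is higher than tips_ahead implies, so it passed over the bar (top 0.137) without any force. I'll lift, go back inside, and descend about 27 mm lower. There is no vial in that sector.

Emit:
play_rows(xyz=[[0,0,-20],[0,0,-35],[0,22,-35],[0,45,-35],[0,65,-35],[0,65,-35],[0,65,-10],[0,65,10],[0,65,20],[0,65,20]], rot=[[0,0,0],[0,0,0],[0,0,0],[0,0,0],[0,0,0],[0,0,0],[0,0,0],[0,0,0],[0,0,0],[0,0,0]], grip=[0,0,0,0,0,0,0,0,0,0])

```text
time_s: 6.55
eef_pos: [0.5616, 0.0432, 0.1161]
eef_rot: [-0.001, 0.056, 0.998, -0.0]
wrist_force: [-0.0, -0.0, 0.5]
opening: -0.002
grasp_force: 0.0
```

Run:
```python
from h import *
o=readout.get_obs();d=o['eef_pos'][:2]-A;print(np.hypot(*d),np.degrees(np.arctan2(d[1],d[0])),o['eef_pos'],o['q'])
c=snap('scene','scene3')
T=np.linalg.inv(c['extrinsics']);K=c['camera_matrix']
p=o['eef_pos']
for z in(.093,.117,.13,.15):
  q=K@(T[:3,:3]@np.r_[p[:2],z]+T[:3,3]);print(z,((q[:2]/q[2])-[285,150])*5)
im=c['color'][150:250,285:435,::-1];cv2.imwrite('pics/s3.png',cv2.resize(im,(750,500),interpolation=cv2.INTER_CUBIC))
```

```text
0.11009020956176498 -96.71936511572922 [0.56161874 0.04316598 0.11614402] [-1.33897177e-01  2.58805372e-01  1.71712020e+00 -1.46458460e-04
  1.16705357e+00 -1.59253045e+00]
0.093 [265.04319563 295.883365  ]
0.117 [265.80378203 274.65563988]
0.13 [266.22537424 262.88913482]
0.15 [266.88764076 244.40548626]
```

View pics/s3.png

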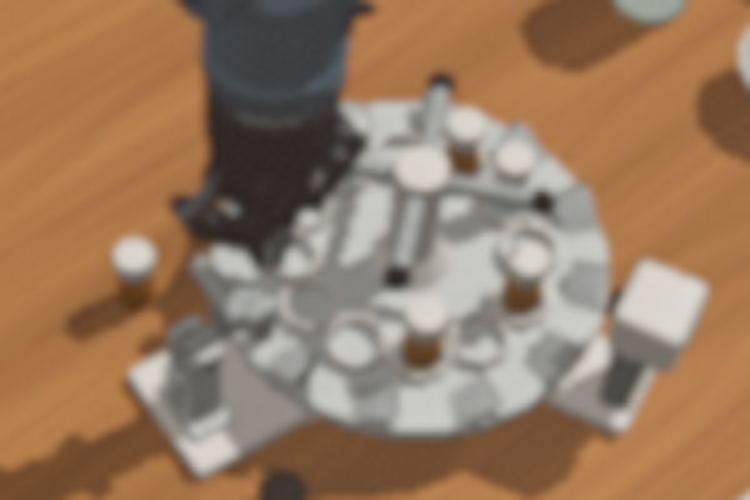

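The pawl is still down, and the spare vial at (133,255) and the vials are untouched. The fingers end near (268,258), so the tip is at about z≈0.13 with the TCP at 0.116, roughly 10 mm behind the TCP. I'll go 12 mm lower and push slowly.

Emit:
play_rows(xyz=[[0,0,6],[0,0,12],[0,-8,12],[0,-16,12],[0,-22,12],[0,-28,12],[0,-33,12],[0,-38,12],[0,-43,12],[0,-48,12]], rot=[[0,0,0],[0,0,0],[0,0,0],[0,0,0],[0,0,0],[0,0,0],[0,0,0],[0,0,0],[0,0,0],[0,0,0]], grip=[0,0,0,0,0,0,0,0,0,0])

```text
time_s: 7.85
eef_pos: [0.5564, -0.0045, 0.1044]
eef_rot: [-0.0, 0.056, 0.998, 0.0]
wrist_force: [0.4, -0.2, -1.0]
opening: 0.0
grasp_force: 0.1
```

```bash
cat >> h.py <<'E'
def barpts(c,e=.004):
    ex=np.array([np.cos(YAW),np.sin(YAW)]);ey=np.array([-ex[1],ex[0]])
    q=cloud(c).reshape(-1,3);b=np.c_[(q[:,:2]-A)@ex,(q[:,:2]-A)@ey,q[:,2]];col=c['color'].reshape(-1,3)
    m=(abs(b[:,0])<.027)&(b[:,1]<-.13)&(b[:,1]>-.22)&(b[:,2]>.1)&(b[:,2]<.145)&(col.min(1)>90);return 1000*b[m]
E
python3 - <<'E'
from h import *
o=readout.get_obs();d=o['eef_pos'][:2]-A;print(np.hypot(*d),o['eef_pos'])
b=barpts(snap('scene','scene4'));print(len(b),np.median(b,0),b.round().astype(int).tolist()[::4])
E
```

```text
0.15806517193664604 [ 0.55637205 -0.00452222  0.10439342]
99 [   5.48312561 -173.87928654  130.96691309] [[-3, -131, 119], [1, -130, 118], [4, -132, 118], [-3, -177, 140], [5, -136, 117], [-2, -181, 139], [-1, -143, 109], [8, -134, 114], [5, -179, 141], [1, -144, 107], [3, -185, 138], [5, -172, 130], [4, -147, 108], [10, -185, 142], [6, -169, 123], [4, -153, 107], [6, -187, 133], [16, -178, 139], [5, -158, 106], [19, -184, 142], [3, -160, 101], [20, -185, 139], [15, -185, 126], [25, -177, 133], [26, -181, 131]]
```

The bar is moving and is now at about 180 mm, so I'll push a little further.

Emit:
play_rows(xyz=[[0,-3,0],[0,-6,0],[0,-9,0],[0,-12,0],[0,-12,0],[0,-12,0],[0,-12,0],[0,-2,0],[0,10,0],[0,25,0]], rot=[[0,0,0],[0,0,0],[0,0,0],[0,0,0],[0,0,0],[0,0,0],[0,0,0],[0,0,0],[0,0,0],[0,0,0]], grip=[0,0,0,0,0,0,0,0,0,0])

```text
time_s: 9.15
eef_pos: [0.5595, 0.0217, 0.1047]
eef_rot: [-0.0, 0.056, 0.998, 0.0]
wrist_force: [0.5, -0.4, 0.3]
opening: -0.0
grasp_force: 0.1
```

Run:
```python
from h import *
o=readout.get_obs();d=o['eef_pos'][:2]-A;print(np.hypot(*d),o['eef_pos'])
c=snap('scene','scene5');b=barpts(c);print(len(b),b.round().astype(int).tolist()[::4])
im=c['color'][150:250,285:435,::-1];cv2.imwrite('pics/s5.png',cv2.resize(im,(750,500),interpolation=cv2.INTER_CUBIC))
# path for spoke 3 (angle -51.6): contact r 48, poker half 15 -> tool y perp (38.4)
def tgt(phi,off,r=.048):
    a=np.radians(phi);p=pol(r,phi)+off*np.array([np.sin(a),-np.cos(a)]);return (*p,.104,phi+90)
go([(*pol(.10,-92),.104,60),tgt(-51.6,.035),tgt(-51.6,.025)])
print([np.round(tgt(-51.6,x)[:2],4) for x in(.035,.025)])
```

```text
0.13164802149010202 [0.55954088 0.02170464 0.10469876]
95 [[-25, -178, 134], [3, -149, 141], [-15, -181, 138], [-13, -185, 139], [7, -141, 130], [-7, -178, 136], [4, -136, 116], [-2, -181, 139], [3, -142, 113], [0, -183, 138], [0, -147, 108], [1, -187, 137], [1, -152, 108], [5, -140, 103], [9, -181, 137], [4, -150, 104], [13, -183, 139], [4, -164, 111], [18, -183, 139], [4, -161, 102], [20, -181, 136], [20, -185, 133], [21, -189, 132], [25, -177, 127]]
[-8.2, 30.1, 0.7] [0.001, -0.0, 0.413]
[-9.5, 71.1, 0.8] [0.001, -0.001, 0.79]
[-16.6, 78.2, 0.8] [0.001, -0.001, 0.79]
[array([0.5769, 0.0931]), array([0.5847, 0.0994])]
```

View pics/s5.png

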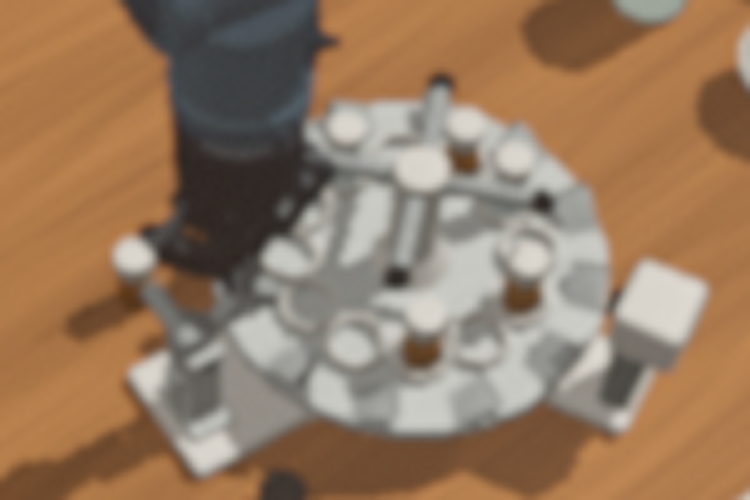

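The bar now shows between (140,275) and (200,345), near the tipping point, so I'll let a moment pass and measure again.

Run:
```python
from h import *
for i in range(4):
  c=snap('scene','scene6');b=barpts(c);b=b[(b[:,1]<-165)];print(len(b),np.median(b,0).round(1),b[:,1].min(),b[:,1].max())
c=snap('top','top6');b=barpts(c);print(len(b),b[b[:,1]<-165].round().astype(int).tolist())
print(readout.get_obs()['time_s'])
```

```text
65 [   5.4 -180.6  136.2] -187.23987163173408 -165.0312747550252
62 [   6.7 -179.5  136.4] -185.28639263267058 -166.0729092929317
61 [   6.2 -179.1  136.5] -186.03579976547087 -171.9618723965792
64 [   6.8 -178.6  137.1] -184.38706399215235 -165.67975890586501
5 []
9.45
```

The pawl is drifting slowly back inward (heavily damped), so it never passed the balance point. I'll push again, further this time, and hold.

Emit:
play_rows(xyz=[[0,-15,0],[0,-25,0],[0,-33,0],[0,-39,0],[0,-44,0],[0,-48,0],[0,-52,0],[0,-55,0],[0,-55,0],[0,-55,0]], rot=[[0,0,0],[0,0,0],[0,0,0],[0,0,0],[0,0,0],[0,0,0],[0,0,0],[0,0,0],[0,0,0],[0,0,0]], grip=[0,0,0,0,0,0,0,0,0,0])

```text
time_s: 10.7
eef_pos: [0.5536, -0.0313, 0.105]
eef_rot: [0.0, 0.056, 0.998, 0.002]
wrist_force: [0.6, 9.5, 4.4]
opening: 0.005
grasp_force: 4.5
```

Run:
```python
from h import *
o=readout.get_obs();d=o['eef_pos'][:2]-A;print(np.hypot(*d))
for i in range(4):
  c=snap('scene','scene7');b=barpts(c);b=b[(b[:,1]<-165)];print(len(b),np.median(b,0).round(1),b[:,1].min(),b[:,1].max())
```

```text
0.18502916622026114
64 [   8.  -197.3  124.6] -204.17171002859976 -165.03612666704632
63 [   7.6 -198.   124.8] -204.85356157927367 -167.12519910471
63 [   7.9 -198.1  125.2] -204.80853920750863 -166.85596858476225
64 [   8.4 -197.3  124.8] -204.1136972262417 -167.16579839046338
```

The pawl is folded against its stop (bar at 198 mm), which implies a fingertip half-thickness of about 6 mm. I'll pull back inside and get the spoke approach numbers.

Emit:
play_rows(xyz=[[0,10,0],[0,25,0],[0,45,0],[0,65,0],[0,85,0],[0,85,-3],[0,85,-3],[0,85,-3],[0,85,-3],[0,85,-3]], rot=[[0,0,0],[0,0,0],[0,0,0],[0,0,0],[0,0,0],[0,0,0.1],[0,0,0.2],[0,0,0.35],[0,0,0.5],[0,0,0.5]], grip=[0,0,0,0,0,0,0,0,0,0])

```text
time_s: 12.15
eef_pos: [0.5628, 0.0514, 0.1076]
eef_rot: [-0.0, 0.3, 0.954, 0.0]
wrist_force: [0.2, 0.1, -0.0]
opening: -0.0
grasp_force: 0.0
```

```bash
cat >> h.py <<'E'
def tgt(phi,off,r=.048):
    a=np.radians(phi);p=pol(r,phi)+off*np.array([np.sin(a),-np.cos(a)]);return (*p,.108,phi+90)
E
python3 - <<'E'
from h import *
b=barpts(snap('scene','scene8'));b=b[(b[:,1]<-165)];print(len(b),np.median(b,0).round(1))
go([tgt(-51.6,.03),tgt(-51.6,.018),tgt(-51.6,.012),tgt(-43.6,.012),tgt(-35.6,.012),tgt(-27.6,.012)])
E
```

```text
0 [nan nan nan]
[11.0, 47.2, -0.4] [0.0, -0.0, 0.292]
[7.6, 58.7, -0.4] [0.0, -0.0, 0.292]
[5.8, 64.5, -0.4] [0.0, -0.0, 0.292]
[2.7, 70.6, -0.4] [0.0, -0.0, 0.153]
[0.5, 77.2, -0.4] [0.0, -0.0, 0.013]
[-0.8, 83.9, -0.4] [0.0, -0.0, -0.126]
  return _methods._mean(a, axis=axis, dtype=dtype,
  ret = um.true_divide(
```

Run:
```python
from h import *
for n in('scene','top'):
  c=snap(n,n+'9');b=barpts(c);print(n,len(b),b.round().astype(int).tolist()[:30])
a=dict(np.load('pics/scene9.npz'))['color'][150:250,285:435,::-1];t=c['color'][130:230,235:385,::-1]
cv2.imwrite('pics/m9.png',np.hstack([cv2.resize(x,(400,267),interpolation=cv2.INTER_CUBIC) for x in(a,t)]))
```

```text
scene 60 [[-20, -149, 139], [-22, -144, 133], [-19, -143, 136], [-20, -149, 135], [-17, -147, 136], [-16, -145, 135], [-16, -141, 133], [-16, -151, 135], [-12, -150, 140], [-13, -146, 135], [-11, -144, 136], [-15, -153, 133], [-13, -150, 133], [-11, -148, 133], [-6, -147, 139], [-9, -142, 131], [-10, -152, 133], [-6, -151, 137], [-4, -148, 137], [-2, -146, 137], [-3, -142, 134], [-7, -150, 130], [-1, -150, 137], [0, -147, 137], [2, -145, 136], [1, -141, 133], [1, -151, 135], [4, -150, 138], [5, -147, 137], [6, -144, 137]]
top 0 []
```

View pics/m9.png

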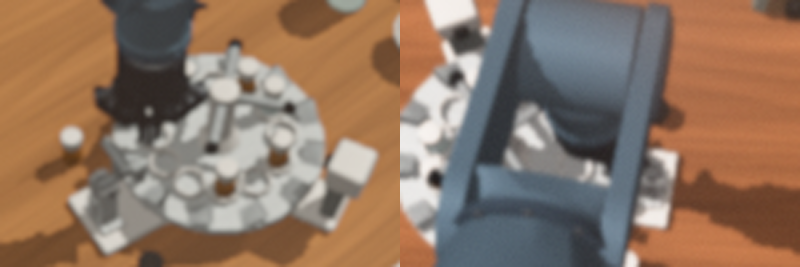

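The pawl is home again: the bar shows at 147 mm and the table is unmoved. Folding swings the nose up inboard of the finger, so my inward retreat dragged the pawl back down. I'll push it again and leave straight upward this time.

Run:
```python
from h import *
go([(*pol(r,-96.4),.105,83.6) for r in(.105,.12,.15,.18)]+[(*pol(.18,-96.4),.19,83.6)])
```

```text
[-1.5, -2.3, 2.7] [0.0, -0.0, -0.497]
[-8.7, -15.5, 2.7] [0.0, -0.0, -0.497]
[-23.0, -41.8, 2.7] [0.0, -0.0, -0.497]
[-37.3, -68.2, 2.7] [0.0, -0.0, -0.497]
[-37.3, -68.2, -82.3] [0.0, -0.0, -0.497]
```

Emit:
play_rows(xyz=[[0,0,2],[-1,-2,2],[-1,-2,3],[-9,-15,3],[-15,-27,3],[-20,-36,3],[-25,-45,3],[-30,-53,3],[-34,-61,3],[-38,-69,3]], rot=[[0,0,-0.18],[0,0,-0.36],[0,0,-0.5],[0,0,-0.5],[0,0,-0.5],[0,0,-0.5],[0,0,-0.5],[0,0,-0.5],[0,0,-0.5],[0,0,-0.5]], grip=[0,0,0,0,0,0,0,0,0,0])

```text
time_s: 13.55
eef_pos: [0.5541, -0.0285, 0.1045]
eef_rot: [-0.0, 0.056, 0.998, 0.0]
wrist_force: [0.2, -0.0, -1.0]
opening: 0.001
grasp_force: 0.1
```

Emit:
play_rows(xyz=[[0,0,0],[0,0,0],[0,0,0],[0,0,-10],[0,0,-25],[0,0,-45],[0,0,-65],[0,0,-85],[0,0,-85],[0,0,-85]], rot=[[0,0,0],[0,0,0],[0,0,0],[0,0,0],[0,0,0],[0,0,0],[0,0,0],[0,0,0],[0,0,0],[0,0,0]], grip=[0,0,0,0,0,0,0,0,0,0])

```text
time_s: 14.8
eef_pos: [0.5541, -0.0278, 0.1896]
eef_rot: [-0.0, 0.056, 0.998, -0.0]
wrist_force: [-0.0, 0.3, -1.2]
opening: -0.003
grasp_force: 0.0
```

Run:
```python
from h import *
for i in range(2):
  b=barpts(snap('scene','scene10'));b=b[(b[:,1]<-165)];print(len(b),np.median(b,0).round(1),b[:,1].min())
d=(*pol(.075,-85),)
go([(*d,.19,38.4),(*d,.108,38.4),tgt(-51.6,.03),tgt(-51.6,.018),tgt(-51.6,.012),tgt(-43.6,.012),tgt(-35.6,.012),tgt(-27.6,.012)])
```

```text
95 [   2.7 -196.3  124.2] -204.85248535695155
94 [   2.7 -196.6  123.5] -204.91017195130613
[-15.4, 107.9, -1.2] [-0.0, -0.002, 0.789]
[-15.6, 107.8, 80.8] [-0.0, -0.002, 0.789]
[-13.3, 126.2, 80.8] [-0.0, -0.002, 0.789]
[-21.8, 134.6, 80.8] [-0.0, -0.002, 0.789]
[-26.0, 138.9, 80.8] [-0.0, -0.002, 0.789]
[-31.7, 142.8, 80.7] [-0.0, -0.002, 0.649]
[-36.8, 147.5, 80.7] [-0.0, -0.002, 0.51]
[-41.2, 152.8, 80.7] [-0.0, -0.002, 0.37]
```

The pawl is now folded and stays (bar at 197 mm) with the finger clear. Next I'll move over beside spoke 3 and descend.

Emit:
play_rows(xyz=[[-3,20,-1],[-6,45,-1],[-10,75,-1],[-15,108,-1],[-15,108,-1],[-15,108,15],[-15,108,40],[-15,108,65],[-15,108,81],[-15,108,81]], rot=[[0,0,0.16],[0,0,0.32],[0,0,0.48],[0,0,0.64],[0,0,0.79],[0,0,0.79],[0,0,0.79],[0,0,0.79],[0,0,0.79],[0,0,0.79]], grip=[0,0,0,0,0,0,0,0,0,0])

```text
time_s: 16.15
eef_pos: [0.5797, 0.0776, 0.1065]
eef_rot: [-0.002, 0.435, 0.9, -0.001]
wrist_force: [-0.6, 0.0, 0.4]
opening: 0.004
grasp_force: 0.0
```

```bash
cat >> h.py <<'E'
def spokes(c):
    # spoke angle mod 90 from pale/grey points at rod height, away from the pawl and arm
    q=cloud(c).reshape(-1,3);d=q[:,:2]-A;r=np.hypot(*d.T);col=c['color'].reshape(-1,3)
    m=(r>.03)&(r<.082)&(q[:,2]>.134)&(q[:,2]<.152);a=np.degrees(np.arctan2(d[m,1],d[m,0]))
    for lo in range(-180,180,10):
        n=((a>=lo)&(a<lo+10)).sum()
        if n>8: print('  ',lo,n,np.median(a[(a>=lo)&(a<lo+10)]).round(1))
E
python3 - <<'E'
from h import *
o=readout.get_obs();print(o['eef_pos'])
for f in('scene0','scene3'): print(f);spokes(dict(np.load(f'pics/{f}.npz')))
print('now');c=snap('scene','scene11');spokes(c);b=barpts(c);b=b[(b[:,1]<-165)];print(len(b),np.median(b,0).round(1))
go([tgt(-51.6,.03),tgt(-51.6,.018),tgt(-51.6,.012),tgt(-43.6,.012),tgt(-35.6,.012),tgt(-27.6,.012)])
E
```

```text
[0.57974143 0.07756054 0.10652126]
scene0
   -150 21 -142.2
   -140 44 -136.9
   -60 38 -54.2
   -50 24 -47.6
   30 61 34.4
   120 36 125.6
   130 20 132.4
scene3
   -60 34 -54.4
   -50 26 -47.3
   30 60 34.6
   120 36 125.5
   130 19 132.4
now
   -60 30 -53.8
   -50 21 -47.2
   30 53 34.3
   40 11 41.3
   120 36 125.3
   130 20 132.4
62 [   3.8 -198.5  125.7]
[14.7, 11.6, 0.0] [-0.001, -0.001, -0.001]
[14.7, 23.6, -0.0] [-0.001, -0.001, -0.001]
[14.7, 29.6, -0.0] [-0.001, -0.001, -0.001]
[13.5, 36.4, -0.0] [-0.001, -0.001, -0.14]
[13.2, 43.3, -0.0] [-0.001, -0.001, -0.28]
[14.0, 50.1, -0.0] [-0.001, -0.001, -0.419]
```

Emit:
play_rows(xyz=[[8,6,0],[15,12,0],[15,18,0],[15,24,0],[15,30,0],[14,33,0],[14,36,0],[13,40,0],[13,43,0],[13,43,0]], rot=[[0,0,0],[0,0,0],[0,0,0],[0,0,0],[0,0,0],[0,0,-0.07],[0,0,-0.14],[0,0,-0.21],[0,0,-0.28],[0,0,-0.28]], grip=[0,0,0,0,0,0,0,0,0,0])

```text
time_s: 17.45
eef_pos: [0.6074, 0.1145, 0.1088]
eef_rot: [0.0, 0.306, 0.952, -0.0]
wrist_force: [-0.9, -0.7, 1.5]
opening: -0.0
grasp_force: 0.8
```

```bash
cat >> h.py <<'E'
def spk(c):
    q=cloud(c).reshape(-1,3);d=q[:,:2]-A;r=np.hypot(*d.T)
    m=(r>.03)&(r<.082)&(q[:,2]>.134)&(q[:,2]<.152);a=np.arctan2(d[m,1],d[m,0])
    a=a[(a>np.radians(-5))&(a<np.radians(175))] # spokes 0 and 1 only
    return np.degrees(np.angle(np.exp(4j*a).mean()))/4,len(a)
E
python3 - <<'E'
from h import *
o=readout.get_obs();print(o['eef_pos'],o['wrist_force'])
for f in('scene0','scene11'): print(f,spk(dict(np.load(f'pics/{f}.npz'))))
c=snap('scene','scene12');spokes(c);print(spk(c))
go([tgt(p,.012) for p in (-35.6,-31.6,-27.6,-23.6)])
E
```

```text
[0.60738771 0.11452408 0.10884451] [-0.9144805  -0.73880412  1.51920061]
scene0 (np.float64(36.1949433678616), 127)
scene11 (np.float64(36.321961465495995), 129)
   -120 20 -114.3
   -60 12 -54.9
   -40 27 -33.0
   -30 23 -26.3
   50 19 56.2
(np.float64(-31.73176828208006), 27)
[0.8, -0.2, 0.8] [0.0, 0.0, -0.002]
[0.1, 3.1, 0.8] [0.0, 0.0, -0.072]
[-0.4, 6.6, 0.8] [0.0, 0.0, -0.142]
[-0.7, 10.0, 0.8] [0.0, 0.0, -0.211]
```

Spoke 3 has advanced about 21–22°, so about 8° remain. I'll push 7° more, slowly, then back off and measure.

Emit:
play_rows(xyz=[[1,1,0],[1,2,0],[0,3,0],[0,4,0],[0,5,0],[0,6,0],[0,6,0],[0,0,0],[0,-10,0],[0,-15,0]], rot=[[0,0,-0.02],[0,0,-0.04],[0,0,-0.06],[0,0,-0.09],[0,0,-0.11],[0,0,-0.13],[0,0,-0.13],[0,0,-0.13],[0,0,-0.13],[0,0,-0.13]], grip=[0,0,0,0,0,0,0,0,0,0])

```text
time_s: 18.75
eef_pos: [0.5972, 0.1022, 0.1083]
eef_rot: [-0.001, 0.244, 0.97, 0.0]
wrist_force: [-0.5, 0.4, -0.2]
opening: 0.001
grasp_force: 0.0
```

```bash
cat >> h.py <<'E'
def icp(c,ref,s=None):
    # rotation between rod clouds: histogram correlation in angle, over radius .03-.085, all visible
    def hist(c):
        q=cloud(c).reshape(-1,3);d=q[:,:2]-A;r=np.hypot(*d.T);col=c['color'].reshape(-1,3)
        m=(r>.03)&(r<.084)&(q[:,2]>.133)&(q[:,2]<.150)
        return np.degrees(np.arctan2(d[m,1],d[m,0]))
    a,b=hist(c),hist(ref); out={}
    for lo,hi in((-80,0),(0,90),(90,180),(-180,-80)):
        x=a[(a>=lo)&(a<hi)];out[lo]=(len(x),np.median(x).round(1) if len(x) else None)
    return out
E
python3 - <<'E'
from h import *
o=readout.get_obs();print(o['eef_pos'],o['wrist_force'])
r=dict(np.load('pics/scene0.npz'));print(icp(r,r))
c=snap('scene','scene13');print(icp(c,r));spokes(c);print(icp(snap('top','top13'),r))
cv2.imwrite('pics/s13.png',cv2.resize(c['color'][150:250,285:435,::-1],(750,500),interpolation=cv2.INTER_CUBIC))
E
```

```text
[0.5972337  0.10216604 0.10830931] [-0.48403393  0.36451171 -0.15865376]
{-80: (65, np.float64(-51.2)), 0: (70, np.float64(34.4)), 90: (56, np.float64(127.7)), -180: (69, np.float64(-138.3))}
{-80: (86, np.float64(-25.6)), 0: (47, np.float64(64.8)), 90: (0, None), -180: (6, np.float64(-107.0))}
   -70 11 -63.4
   -30 49 -24.9
   -20 11 -17.9
   60 39 64.7
{-80: (6, np.float64(-72.2)), 0: (24, np.float64(66.1)), 90: (0, None), -180: (0, None)}
```

View pics/s13.png

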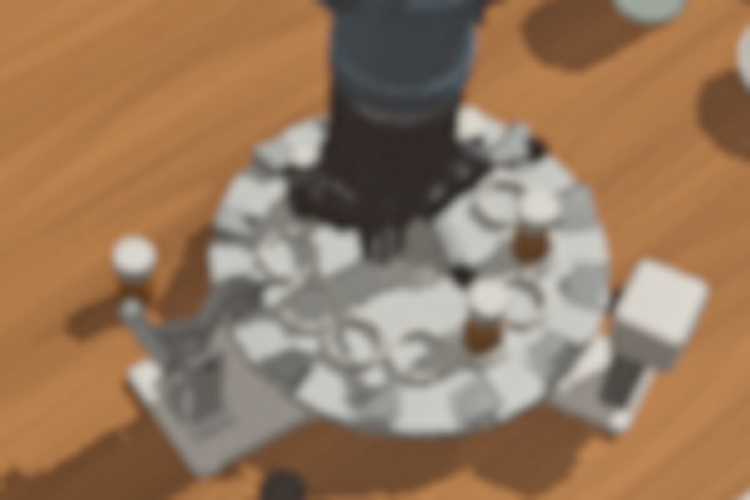

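The vials are standing and the pawl is folded, with its bar at about (135,310). The spoke 3 ball is at (462,273) and the spoke 0 ball at (540,147).

Run:
```python
from h import *
c=dict(np.load('pics/scene13.npz'))
ex=[]
for u,v in((462,273),(540,147)):
  p=ray(c,285+u/5,150+v/5,.141)[:2]-np.array([.5766,.1529]);print(np.hypot(*p),np.degrees(np.arctan2(p[1],p[0])))
col=c['color'].astype(int)
for n in('scene0','scene11','scene13'):
  c=dict(np.load(f'pics/{n}.npz'));g=c['color'].max(2).astype(int)
  for s in(-51.7,-21.7,-25,37.7,67.7,64):
    best=min(((float(cv2.GaussianBlur(g.astype(np.float32),(0,0),1)[v,u]),u,v) for u in range(340,410) for v in range(150,215) if (lambda p:abs(np.hypot(*p)-.076)<.006 and abs((np.degrees(np.arctan2(p[1],p[0]))-s+180)%360-180)<7)(ray(c,u,v,.141)[:2]-np.array([.5766,.1529]))),default=None)
    if best:
      g2=cv2.GaussianBlur(g.astype(np.float32),(0,0),.7);_,u,v=best;w=np.clip(100-g2[v-3:v+4,u-3:u+4],0,None);yy,xx=np.mgrid[-3:4,-3:4]
      p=ray(c,u+(w*xx).sum()/w.sum(),v+(w*yy).sum()/w.sum(),.141)[:2]-np.array([.5766,.1529]);print(n,s,best[0],np.degrees(np.arctan2(p[1],p[0])).round(1),np.hypot(*p).round(4))
```

```text
0.07446205945226779 -21.117152558333604
0.08056597984740033 68.69378319317137
scene0 -51.7 68.29048919677734 -53.0 0.075
scene0 -21.7 195.7783966064453 nan nan
scene0 -25 186.98727416992188 nan nan
scene0 37.7 72.94692993164062 38.0 0.0756
scene0 67.7 175.8538055419922 nan nan
scene0 64 175.8538055419922 nan nan
scene11 -51.7 64.8930435180664 -53.0 0.0749
scene11 -21.7 195.47511291503906 nan nan
scene11 -25 186.2761993408203 nan nan
scene11 37.7 70.70576477050781 38.0 0.0756
scene11 67.7 175.43692016601562 nan nan
scene11 64 175.43692016601562 nan nan
scene13 -51.7 132.97146606445312 -64.0 0.0645
scene13 -21.7 72.94475555419922 -22.0 0.0735
scene13 -25 72.94475555419922 -22.0 0.0735
scene13 37.7 188.1689910888672 nan nan
scene13 67.7 83.82575225830078 69.2 0.0764
scene13 64 83.82575225830078 69.2 0.0764<stdin>:13: RuntimeWarning: invalid value encountered in scalar divide
```

The table has turned about 30.9° from its start, within the play of exactly one notch. I'll lift and go round outside the pawl.

Run:
```python
from h import *
p=pol(.245,-96.4)
go([(*readout.get_obs()['eef_pos'][:2],.2,83.6),(*p,.2,83.6),(*p,.1,83.6)])
```

```text
[0.1, -0.0, -91.4] [-0.0, -0.001, -0.381]
[-46.8, -193.9, -91.4] [-0.0, -0.001, -0.381]
[-46.8, -193.9, 8.6] [-0.0, -0.001, -0.381]
```

Emit:
play_rows(xyz=[[0,0,-25],[0,0,-50],[0,0,-75],[0,0,-92],[-12,-50,-92],[-24,-100,-92],[-36,-150,-92],[-47,-194,-92],[-47,-194,-92],[-47,-194,-92]], rot=[[0,0,0],[0,0,0],[0,0,0],[0,0,0],[0,0,-0.1],[0,0,-0.2],[0,0,-0.3],[0,0,-0.38],[0,0,-0.38],[0,0,-0.38]], grip=[0,0,0,0,0,0,0,0,0,0])

```text
time_s: 20.1
eef_pos: [0.548, -0.0904, 0.2006]
eef_rot: [-0.0, 0.057, 0.998, 0.0]
wrist_force: [-0.1, -0.3, -0.2]
opening: -0.004
grasp_force: 0.0
```

Run:
```python
from h import *
o=readout.get_obs()
c=snap('scene','scene14');b=barpts(c);b=b[b[:,1]<-165];print(o['eef_pos'],len(b),np.median(b,0) if len(b) else 0)
go([(*pol(r,-96.4),z,83.6) for r,z in((.245,.2),(.245,.1),(.215,.1),(.19,.1))])
```

```text
[ 0.54798486 -0.09036259  0.20055486] 95 [   2.44210929 -195.95690992  124.48508093]
[0.8, -1.2, 0.6] [0.001, -0.0, -0.0]
[0.8, -1.3, 100.6] [0.001, -0.0, -0.0]
[0.8, 28.7, 100.6] [0.001, -0.0, -0.0]
[0.8, 53.7, 100.6] [0.001, -0.0, -0.0]
```

Emit:
play_rows(xyz=[[0,-1,35],[0,-1,70],[0,-1,100],[0,12,100],[0,22,100],[0,30,100],[0,37,100],[0,44,100],[0,50,100],[0,55,100]], rot=[[0,0,0],[0,0,0],[0,0,0],[0,0,0],[0,0,0],[0,0,0],[0,0,0],[0,0,0],[0,0,0],[0,0,0]], grip=[0,0,0,0,0,0,0,0,0,0])

```text
time_s: 21.4
eef_pos: [0.5554, -0.0449, 0.108]
eef_rot: [0.001, 0.055, 0.998, -0.008]
wrist_force: [-26.9, -31.1, 49.4]
opening: -0.0
grasp_force: 24.9
```

Run:
```python
from h import *
for i in range(2):
  o=readout.get_obs();d=o['eef_pos'][:2]-A
  c=snap('scene','scene15');b=barpts(c);b=b[b[:,2]>118];print(np.hypot(*d),o['wrist_force'],len(b),np.median(b,0),np.percentile(b[:,1],[10,90]))
```

```text
0.19835040501003626 [-26.85977623 -31.05502444  49.43881222] 63 [   7.4695373  -178.93425971  128.2607765 ] [-194.01699902 -134.10409978]
0.1979472625963666 [-26.02972841 -26.596042    44.73106278] 65 [   8.22973754 -182.02658921  128.13325004] [-193.76644357 -135.560759  ]
```

The force is high, so the low tip is hitting something. I'll back out at once.

Emit:
play_rows(xyz=[[0,-8,-4],[0,-20,-8],[0,-35,-8],[0,-45,-8],[0,-45,-8],[0,-45,-8],[0,-45,-8],[0,-45,-8],[0,-45,-8],[0,-45,-8]], rot=[[0,0,0],[0,0,0],[0,0,0],[0,0,0],[0,0,0],[0,0,0],[0,0,0],[0,0,0],[0,0,0],[0,0,0]], grip=[0,0,0,0,0,0,0,0,0,0])

```text
time_s: 22.75
eef_pos: [0.5491, -0.0807, 0.1087]
eef_rot: [0.0, 0.056, 0.998, -0.0]
wrist_force: [0.4, 0.6, 0.2]
opening: -0.001
grasp_force: 0.0
```

Run:
```python
from h import *
o=readout.get_obs();d=o['eef_pos'][:2]-A
c=snap('scene','scene16');b=barpts(c);b=b[b[:,2]>115];print(np.hypot(*d),o['eef_pos'],o['wrist_force'],len(b),np.median(b,0),np.percentile(b[:,1],[10,90]))
T=np.linalg.inv(c['extrinsics']);K=c['camera_matrix']
for z in(.08,.09,.1,.11,.12):
  q=K@(T[:3,:3]@np.r_[o['eef_pos'][:2],z]+T[:3,3]);print(z,((q[:2]/q[2])-[265,170])*8)
cv2.imwrite('pics/s16.png',cv2.resize(c['color'][170:240,265:365,::-1],(800,560),interpolation=cv2.INTER_CUBIC))
```

```text
0.2345629398708387 [ 0.54914755 -0.08068882  0.1087251 ] [0.3638171  0.57288229 0.2436429 ] 112 [   3.50373949 -191.60049926  126.17656769] [-202.48184371 -139.2589791 ]
0.08 [311.98042423 478.87956846]
0.09 [310.77347763 465.61972843]
0.1 [309.55117898 452.19122678]
0.11 [308.31323352 438.59082491]
0.12 [307.05933884 424.81520079]
```

View pics/s16.png

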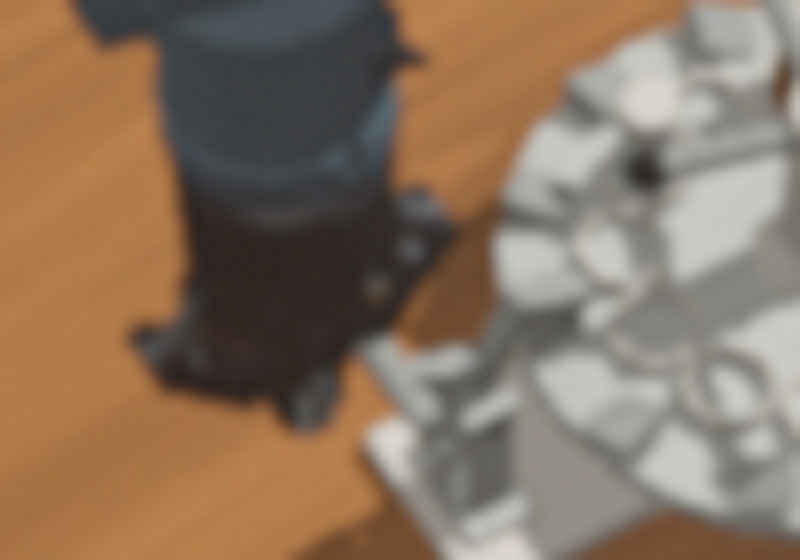

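The pawl is still folded: the bar spans (365,345)–(440,410) and the tip sits at (305,430). The shut fingers flare in a V along tool y, so that sloping face wedged down on the bar. I'll turn the tool 90° and push with the straight 22 mm side of the fingers.

Emit:
play_rows(xyz=[[0,0,0],[0,0,0],[0,0,0],[0,0,0],[0,0,0],[0,0,0],[0,0,0],[0,0,0],[0,0,0],[0,0,0]], rot=[[0,0,0.17],[0,0,0.34],[0,0,0.51],[0,0,0.68],[0,0,0.85],[0,0,1.02],[0,0,1.19],[0,0,1.36],[0,0,1.53],[0,0,1.57]], grip=[0,0,0,0,0,0,0,0,0,0])

```text
time_s: 24.05
eef_pos: [0.5491, -0.0808, 0.1087]
eef_rot: [0.0, 0.746, 0.666, 0.0]
wrist_force: [-0.1, -0.2, -0.1]
opening: -0.001
grasp_force: 0.0
```

Run:
```python
from h import *
o=readout.get_obs();print(o['eef_pos'],o['q'])
go([(*pol(r,-96.4),.104,-6.4) for r in(.235,.216,.205,.19)])
```

```text
[ 0.54913204 -0.08080851  0.10870984] [-3.59978946e-01  2.50640787e-01  1.74438332e+00  1.68840356e-05
  1.14652179e+00 -2.46217099e-01]
[-0.3, -0.8, 4.7] [0.0, -0.0, -0.002]
[18.7, -0.8, 4.7] [0.0, -0.0, -0.002]
[29.7, -0.9, 4.7] [0.0, -0.0, -0.002]
[44.7, -0.9, 4.7] [0.0, -0.0, -0.002]
```

Emit:
play_rows(xyz=[[3,0,4],[9,0,4],[15,0,4],[19,0,4],[22,0,4],[24,0,4],[26,0,4],[28,0,4],[30,0,4],[30,0,4]], rot=[[0,0,0],[0,0,0],[0,0,0],[0,0,0],[0,0,0],[0,0,0],[0,0,0],[0,0,0],[0,0,0],[0,0,0]], grip=[0,0,0,0,0,0,0,0,0,0])

```text
time_s: 25.3
eef_pos: [0.5526, -0.053, 0.1061]
eef_rot: [0.001, 0.745, 0.667, -0.001]
wrist_force: [-6.0, -6.5, 8.9]
opening: -0.001
grasp_force: 5.9
```

Run:
```python
from h import *
o=readout.get_obs();d=o['eef_pos'][:2]-A
c=snap('scene','scene17');b=barpts(c);b=b[(b[:,2]>118)&(b[:,1]<-160)];print(np.hypot(*d),o['wrist_force'],len(b),np.median(b,0),np.percentile(b[:,1],[10,90]))
```

```text
0.20666279183972 [-5.9808095  -6.48724707  8.91503484] 20 [  21.43758681 -198.34123487  125.81093013] [-202.27038797 -191.47107716]
```

The up-and-out force shows the tip is riding on top of the bar, so the real tip is about 20 mm above where I assumed, consistent with the first pass. I'll back off, go about 18 mm lower and push again.

Emit:
play_rows(xyz=[[-10,0,0],[-25,0,0],[-28,0,9],[-28,0,18],[-18,0,18],[-10,0,18],[-6,0,18],[-2,0,18],[2,0,18],[5,0,18]], rot=[[0,0,0],[0,0,0],[0,0,0],[0,0,0],[0,0,0],[0,0,0],[0,0,0],[0,0,0],[0,0,0],[0,0,0]], grip=[0,0,0,0,0,0,0,0,0,0])

```text
time_s: 26.6
eef_pos: [0.553, -0.0456, 0.0867]
eef_rot: [-0.0, 0.745, 0.667, 0.0]
wrist_force: [-0.4, -0.4, 0.1]
opening: 0.001
grasp_force: 0.1
```

Run:
```python
from h import *
o=readout.get_obs();d=o['eef_pos'][:2]-A
c=snap('scene','scene18');b=barpts(c);b=b[(b[:,2]>118)&(b[:,1]<-140)];print(np.hypot(*d),o['wrist_force'],len(b),np.median(b,0),np.percentile(b[:,1],[10,90]))
```

```text
0.19931383191061788 [-0.37376048 -0.37752957  0.08797302] 4 [   7.46094254 -187.52803241  119.99138722] [-207.47946151 -167.49923503]
```

Emit:
play_rows(xyz=[[3,0,0],[6,0,0],[9,0,0],[11,0,0],[11,0,0],[11,0,0],[5,0,0],[-10,0,0],[-30,0,0],[-50,0,0]], rot=[[0,0,0],[0,0,0],[0,0,0],[0,0,0],[0,0,0],[0,0,0],[0,0,0],[0,0,0],[0,0,0],[0,0,0]], grip=[0,0,0,0,0,0,0,0,0,0])

```text
time_s: 27.9
eef_pos: [0.5473, -0.0976, 0.0868]
eef_rot: [0.0, 0.745, 0.667, -0.0]
wrist_force: [0.5, 0.1, 0.1]
opening: -0.001
grasp_force: 0.0
```

Run:
```python
from h import *
o=readout.get_obs();d=o['eef_pos'][:2]-A;print(np.hypot(*d),o['wrist_force'])
for i in range(4):
  c=snap('scene','scene19');b=barpts(c);b=b[(b[:,2]>120)];print(len(b),np.median(b,0).round(1),np.percentile(b[:,1],[10,90]).round(1))
```

```text
0.2515704677606283 [0.4950725  0.08302775 0.082125  ]
68 [   4.  -149.   135.1] [-153.2 -142.8]
66 [   5.6 -148.1  134.9] [-153.1 -142.7]
68 [   4.7 -148.5  135.6] [-153.1 -143. ]
67 [   2.9 -148.9  134.4] [-152.9 -142.1]
```

The pawl has dropped. I'll raise the arm clear and compare the pawl, table angle and vials with the start.

Emit:
play_rows(xyz=[[-5,0,-30],[-5,0,-65],[-5,0,-100],[-10,0,-130],[-20,0,-130],[-40,0,-130],[-60,0,-130],[-80,0,-130],[-80,0,-130],[-80,0,-130]], rot=[[0,0,0],[0,0,0],[0,0,0],[0,0,0],[0,0,0],[0,0,0],[0,0,0],[0,0,0],[0,0,0],[0,0,0]], grip=[0,0,0,0,0,0,0,0,0,0])

```text
time_s: 29.35
eef_pos: [0.5384, -0.1753, 0.2163]
eef_rot: [-0.0, 0.746, 0.667, 0.0]
wrist_force: [-0.8, 0.3, 0.0]
opening: -0.003
grasp_force: 0.0
```

Run:
```python
from h import *
def st(c):
  b=barpts(c);b=b[b[:,2]>120];return len(b),np.median(b,0).round(1),np.percentile(b[:,1],[10,90]).round(1)
def ball(c,s):
  g=c['color'].max(2).astype(np.float32);K=np.array([.5766,.1529]);g1=cv2.GaussianBlur(g,(0,0),1)
  L=[(g1[v,u],u,v) for u in range(335,410) for v in range(150,215) for p in [ray(c,u,v,.141)[:2]-K] if abs(np.hypot(*p)-.076)<.007 and abs((np.degrees(np.arctan2(p[1],p[0]))-s+180)%360-180)<8]
  _,u,v=min(L);g2=cv2.GaussianBlur(g,(0,0),.7);w=np.clip(110-g2[v-3:v+4,u-3:u+4],0,None);yy,xx=np.mgrid[-3:4,-3:4]
  p=ray(c,u+(w*xx).sum()/w.sum(),v+(w*yy).sum()/w.sum(),.141)[:2]-K;return np.degrees(np.arctan2(p[1],p[0])).round(1)
c0=dict(np.load('pics/scene0.npz'));c=snap('scene','scene20');t=snap('top','top20')
print(st(c0),st(c));print(readout.get_obs()['time_s'])
print([ball(c0,s) for s in(38,-52,128.5,-142)],[ball(c,s) for s in(68,-22,158.5,-112)])
# vials: points at z .100-.112, r 60-95
for x in(c0,c):
  q=cloud(x).reshape(-1,3);d=q[:,:2]-A;r=np.hypot(*d.T);m=(abs(q[:,2]-.107)<.004)&(abs(r-.078)<.016);a=np.degrees(np.arctan2(d[m,1],d[m,0]));h,_=np.histogram(a,np.arange(-180,181,10));print({-180+10*i:int(n) for i,n in enumerate(h) if n>5})
for n,x in(('0',c0),('n',c)):
  q=cloud(x).reshape(-1,3)
  for nm,ctr,z in(('spare',(.466,.02),(.04,.07)),('stop',(.645,-.012),(.018,.034))):
    m=(np.hypot(*(q[:,:2]-ctr).T)<.035)&(q[:,2]>z[0])&(q[:,2]<z[1]);print(n,nm,m.sum(),q[m].mean(0).round(3))
```

```text
(67, array([   4.6, -148.9,  134.7]), array([-152.6, -142.1])) (67, array([   3.5, -148.1,  134.4]), array([-152.6, -142.4]))
29.45
[np.float64(37.8), np.float64(-53.0), np.float64(129.2), np.float64(-141.7)] [np.float64(69.2), np.float64(-22.0), np.float64(159.2), np.float64(-113.0)]
{-180: 6, -50: 10, -40: 27, 10: 14, 20: 23, 70: 13, 80: 20, 100: 11, 110: 22, 160: 6, 170: 23}
{-170: 10, -160: 22, -150: 9, -20: 16, -10: 26, 40: 16, 50: 21, 100: 12, 110: 21, 130: 10, 140: 11}
0 spare 52 [0.464 0.009 0.052]
0 stop 82 [ 0.647 -0.013  0.025]
n spare 51 [0.464 0.01  0.052]
n stop 83 [ 0.647 -0.014  0.025]
```

The pawl reads the same as at the start, so it is fully home. The table has turned about 30.2° on average over the four spokes, all five vials are standing, and the bystanders I checked (spare vial and stopper) are unmoved.

```bash
python3 -c "
from bench import ctrl
print(ctrl.hand_in())"
```

```text
the job is handed in; nothing more can be done
None
```

Job handed in at about 29 s: the turntable is one notch back (about 30°) with the pawl fully home and all five vials standing, but the pawl fell home once before the table was turned and had to be refolded, the fingers once pressed on the bar at about 64 N at the wrist, I viewed 11 pictures against the limit of 10, and the beaker, reagent, dish and screwdriver were not re-measured.

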